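# Put the tin away under the low shelf

## Task

Lift the tin out of the caddy, stand it upright on the open table and let go of it so that you can take a fresh grip, then lay it on its side against the back board, clear of the low shelf, with its base towards the shelf. Push it along the board, base first, into the bay under the shelf until the base meets the partition, and leave it lying there with the lid end sticking out. Do not let the tin topple or roll away, and do not knock over or push aside the other things.

Things in the scene. Friction and masses are not known exactly. Their poses are not given: they have to be found in the camera images.
- tin_mid (a point): Closed aluminium tin, a straight can 62 mm in diameter, 120 mm long, flat ends, 0.17 to 0.34 kg. Point: its centre, half-way up. z axis: along the can from base to lid (x, y have no meaning, any turn about z). The lid is the 30 mm beyond a dark seam and stays on. It starts standing, lid up, in the caddy's middle cell, its top 125 mm above the table. Laid down, it rolls easily.
- tin_base (a point): Centre of the tin's base disc, 60 mm from tin_mid at the end away from the lid.
- tin_lid (a point): Centre of the tin's lid disc, 60 mm from tin_mid.
- gallery: Fixed white wooden gallery on the flat table top (height 0). Origin: on the table top, middle of the robot-side face of its back board; y along that board, x away from the robot through the board, z up. Back board: x 0 to +0.018, 70 mm high, 896 mm long. At each end a side board, 70 mm high, comes forward 300 mm (inner faces at y -0.430 and +0.430).
- shelf: Fixed low white shelf against the back board, at its left or right end, axes as the gallery's. Origin: on the table top, on the back board's robot-side face, half-way along the shelf. Top board 12 mm thick, underside at 70 mm, upper side at 82 mm; y -0.086 to +0.086, x -0.080 to +0.018. Front board 12 mm thick under its robot-side edge, leaving 68 mm clear to the back board.
- shelf_mid (a point): Centre of the shelf's partition, a board 12 mm thick (y -0.006 to +0.006 in the shelf's frame) that closes the space under the shelf half-way along, so there are two bays, each 80 mm deep, 68 mm wide, 70 mm high, open at the shelf's ends. The bay to use is the one open towards the middle of the gallery; the other faces the side board close by.
- caddy: Fixed dark grey plastic caddy at the left or right: open box 144 mm (its x) by 216 mm (its y), 100 mm high, floor 5 mm, walls 4 mm. Origin: centre of its underside. Two inner walls, 100 mm high, 4 mm thick, at y -0.042 and +0.042 make three cells 136 mm long in x: the middle one, 80 mm wide, holds the tin (up to 6 mm off centre), the outer ones a bottle each, tops 140 mm above the table.
- lotion: Bystander: white lotion bottle, 50 mm in diameter, 132 mm high, standing loose in an outer cell of the caddy. Origin: centre of its foot.
- oil: Bystander: amber oil bottle, 47 mm in diameter, 135 mm high, standing loose in the other outer cell. Origin: centre of its foot.
- feeding_bottle: Bystander: clear feeding bottle with white collar, 56 mm in diameter, 124 mm high, standing loose near the middle of the changing place. Origin: centre of its foot.
- jar: Bystander: glass jar with metal cap, 58 mm in diameter, 75 mm high, standing loose on top of the low shelf, half-way along it. Origin: centre of its foot.
- brush: Bystander: grey plastic hairbrush, 185 mm long, 44 mm wide, 27 mm high, lying bristles up to the left or right in front of the back board's end. Origin: under its middle; x axis towards the bristle head.
- spoon: Bystander: pale silicone spoon about 150 mm long, lying flat on the side opposite the brush. Origin: under its middle; x axis towards the bowl.
- rattle: Bystander: beech dumb-bell rattle, two 42 mm balls on a rod, 130 mm long, lying near the robot in the middle. Origin: under its middle; x axis along the rod.
- wipes_box: Fixed wipes box against the back board at the end opposite the low shelf, 65 mm high. Origin: on the table top, on the back board's robot-side face, half-way along the box; it fills x -0.087 to -0.003, y -0.095 to +0.095.
- toy_crate: Fixed beech crate of toys on the side opposite the caddy, 140 mm (its x) by 200 mm (its y), up to 100 mm high with its toys. Origin: centre of its underside.
Mind the look-alikes: they are no part of the job. Leave any green, purple or turquoise look-alike of the part that bears tin_mid alone.

How it is judged (in metres and radians):
On the way, in this order (a step that is already met when the one before it is completed fails the run):
1. the tin stands upright on the table top, out of the caddy and let go (height (world z) of tin_mid between 0.055 and 0.064 m and angle between tin_mid's own z axis and vertical below 0.06 rad and horizontal distance between tin_mid and caddy above 0.1 m and contact force between the fingers and tin below 0.05 N), for 0.2 s.
2. the tin lies on its side along the back board, within 12 mm of it, still wholly outside the shelf (height (world z) of tin_mid below 0.036 m and angle between the z axis of tin_mid and the y axis of gallery, either way round below 0.12 rad and x of tin_mid in the frame of gallery above -0.043 m and (y of tin_base in the frame of shelf above 0.088 m or y of tin_base in the frame of shelf below -0.088 m)), for 0.1 s.
At the end, for the whole second after the job is handed in: The tin lies at rest on its side in the shelf's bay between back board and front board, its base within 7 mm of the partition (so the lid end sticks out about 40 mm), its axis within 0.1 rad of the back board's line, let go (y of tin_base in the frame of shelf between -0.013 and 0.013 m and x of tin_mid in the frame of shelf between -0.041 and -0.026 m and angle between the z axis of tin_mid and the y axis of shelf, either way round below 0.1 rad and height (world z) of tin_mid below 0.036 m and linear speed of tin below 0.01 m/s and angular speed of tin below 0.2 rad/s); the robot touches nothing.
It fails at once if the tin toppled, was dropped over or rolled away (turning faster than 7 rad/s) (angular speed of tin above 7 rad/s).
It fails at once if a bystander was shifted by more than 30 mm (distance of any of lotion, oil, feeding_bottle, jar, brush, spoon, rattle from where it was at the start of the episode above 0.03 m).
It fails at once if a standing bottle or the jar was knocked over (angle between any of lotion, oil, feeding_bottle, jar's own z axis and vertical above 0.5 rad).
It also fails if it takes over 72 s, if anything falls off the work surface, if the arm or the gripper's body presses on something with over 40 N, if the wrist force passes 120 N, or if a joint passes its speed limit or range.

## Robot

A 6-joint arm with a two-finger parallel gripper is mounted at the origin on the work surface. World frame = base frame: x ahead of the robot, y to its left, z up, the work surface at z = 0. Lengths are in mm, angles in rad, forces in N, time in s.
With the tool pointing down it reaches from about 375 to 900 mm from the base axis. Payload 3.1 kg.
Tool frame: the origin (TCP) lies midway between the tips of the shut fingers; the grasp point (between the pads) lies 19 mm behind it; z points along the fingers, y is the line along which they close (so a half turn about z gives the same grasp; the last joint's range is limited). The gripper opens to 85 mm and grips with 20 to 120 N. Pads are 22 mm wide; open, the fingers measure 114 mm over their backs; the gripper's body (76 mm by 85 mm) begins 54 mm behind the grasp point. The pads swing forward as they close: fully open they stand 13 mm farther back than shut.
Start: joints at [-1.391, 0.527, 1.433, -0, 1.181, -0.178], TCP at [218.905, -585.386, 202.81] pointing down, gripper open.
Joint ranges: [-3.08, 3.08], [-0.75, 2.2], [0.22, 2.44], [-1.43, 4.57], [0, 2.65], [-2.85, 2.85]. Speed limits (rad/s): [2.79, 2.79, 3.14, 3.14, 3.14, 3.14].

## Interface

Orientations are given as a unit quaternion [x, y, z, w].
In Python, from station import robot, sensors, viewer, workorder gives the robot as it stands. The module is installed in compiled form; this text tells all that it offers. Calls block until the motion is done:
- robot.move_to(position, orientation): joint-space move of the TCP to a pose.
- robot.servo_line(position, attitude=None, vel=150): straight line of the TCP; attitude=None keeps the orientation; vel is the mean speed in mm/s.
- robot.set_joints(angles): joint-space move.
- robot.move_gripper(opening, grasp_force=None): finger opening in mm; grasp_force is the grip in N (None keeps the last); returns when the fingers have stopped.
- robot.hold(seconds).
- robot.inverse_kinematics(position, orientation): joint angles nearest the present ones, or None.
- sensors.observe(): the state.
- viewer.snapshot(name): name is "scene" or "top" or "wrist"; returns (picture, depth): 480x640x3 uint8, red, green, blue; 480x640 float32, mm along the optical axis (not along the pixel's ray), 0 where there is no reading.
- viewer.get_calibration(name): a dict with "fx", "fy", "cx", "cy" (pixels), "position" and "orientation" of the camera in the world. Camera axes: x right, y up, looking along -z (the intrinsics and any distortion apply to the point x, -y, -z); pixel columns grow to the right and rows downward; lengths in mm; the calibration is good to about 2 mm. A picture is of the moment at which its call begins: read the wrist's pose just before it. get_calibration takes no time and is no camera call; for the wrist camera it gives the pose at the moment of the call.
A pose or a line that the arm cannot do raises robot.Unreachable and nothing moves.
- workorder.hand_in(): hands the job in; it is judged then, once.
The state is a dict: "clock": time; "qpos": joint angles; "joint_vel": joint speeds; "tau": joint torques, N m; "position": TCP position; "tcp_rot": TCP orientation; "contact_force": force on the tool from outside, world axes, zero at the start; "torque": the same for the moment, N m; "gripper_width": finger opening in mm; "grip_force": force on a finger pad.
Only numpy, scipy, OpenCV 4.12 (cv2) and the standard library are available. Lean on these libraries where they do the work, as an engineer would, in place of code of your own. Each camera call takes 0.05 s, during which the arm holds its last target. There are 200 camera calls.

## Working session

There is one attempt and no reset: what is moved stays moved. The work goes in short steps, each a Python script; the robot and the scene stay as the last script left them, time stands still between calls to the robot, and variables do not carry over. Pictures are saved under pics/ and viewed, at most 10 in all, crops included, and the job is handed in when it is done.

```bash
mkdir -p pics; cat > h.py <<'E'
import numpy as np, cv2
from scipy.spatial.transform import Rotation as R
from station import robot, sensors, viewer, workorder
def cloud(name):
    c=viewer.get_calibration(name); im,d=viewer.snapshot(name)
    v,u=np.mgrid[:480,:640]; d=d.astype(float)
    X=np.stack([(u-c["cx"])/c["fx"]*d,-(v-c["cy"])/c["fy"]*d,-d],-1)
    P=X@R.from_quat(c["orientation"]).as_matrix().T+np.array(c["position"])
    P[d==0]=np.nan
    return im,P
def save(im,n): cv2.imwrite("pics/"+n,cv2.cvtColor(im,cv2.COLOR_RGB2BGR))
E
python3 - <<'E'
from h import *
for n in("scene","top"):
    c=viewer.get_calibration(n);print(n,c)
    im,P=cloud(n);save(im,n+".png");np.save(n+"P.npy",P);np.save(n+"I.npy",im)
s=sensors.observe();print(s["clock"],s["position"],s["tcp_rot"],s["gripper_width"])
E
```

```text
scene {'fx': 446.7781321799, 'fy': 446.7781321799, 'cx': 324.5521980540078, 'cy': 234.36335297060108, 'position': array([ 907.80064909, -474.10838552, 1027.17736773]), 'orientation': array([0.2997558 , 0.1120812 , 0.32473074, 0.89001922])}
top {'fx': 622.8796523568768, 'fy': 622.8796523568768, 'cx': 321.8663443594495, 'cy': 233.62227404513806, 'position': array([ 270.33997801,   89.63475523, 1548.0453699 ]), 'orientation': array([ 0.04008697, -0.05106521, -0.69967684,  0.71150383])}
0.1 [ 218.77626856 -584.71183762  201.93912816] [ 9.84039324e-01  1.77948498e-01 -8.24841127e-06 -9.70157340e-04] 85.13948274469739
```

View pics/scene.png

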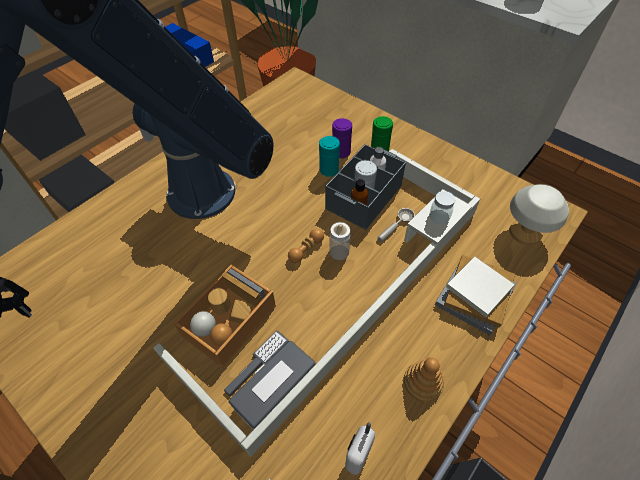

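View pics/top.png

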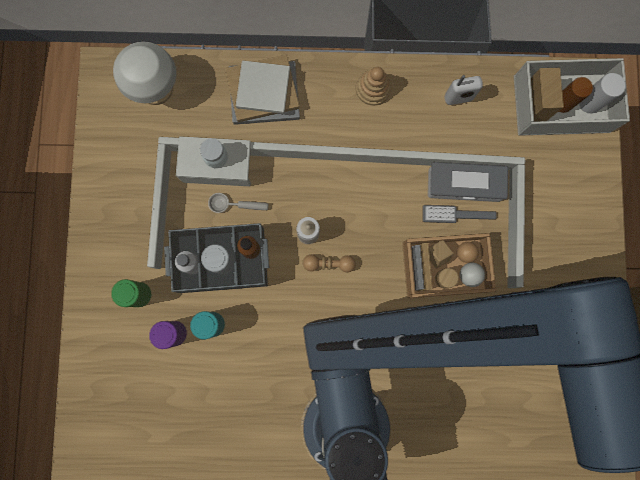

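Candidates for the tin: the white/silver lid in the caddy's middle cell at top (214,258) / scene (367,170), green can (129,293), purple can (167,334) and turquoise can (207,325). By the description the tin is the one in the caddy's middle cell. The shelf is at the left (+y) end with the jar on it at (212,152), so the bay opens to the right. The feeding bottle is at (308,230), the spoon at (238,204) and the rattle at (330,263).

```bash
python3 - <<'E'
from h import *
P=np.load("topP.npy");im=np.load("topI.npy")
save(cv2.resize(im[120:350,100:400],None,fx=2.6,fy=2.6,interpolation=cv2.INTER_CUBIC),"crop.png")
def reg(n,u0,u1,v0,v1,z0,z1):
    p=P[v0:v1,u0:u1].reshape(-1,3);p=p[(p[:,2]>z0)&(p[:,2]<z1)]
    if len(p)<4: print(n,len(p));return p
    r=cv2.minAreaRect(p[:,:2].astype(np.float32))
    print(n,len(p),"med",np.median(p,0).round(1),"rect",np.round(r[0],1),np.round(r[1],1),round(r[2],2));return p
reg("table",330,400,180,240,-30,20)
b=reg("board",262,420,140,165,58,78)
# front edge of board: per column min x
e=[]
for u in range(260,425):
    q=P[140:165,u];q=q[(q[:,2]>62)&(q[:,2]<76)]
    if len(q)>2:e.append([q[:,0].min(),q[:,0].max(),np.median(q[:,1])])
e=np.array(e);k=np.polyfit(e[:,2],e[:,0],1);k2=np.polyfit(e[:,2],e[:,1],1);print("front x=",k,"rear",k2,"std",np.std(e[:,0]-np.polyval(k,e[:,2])))
reg("shelf",165,260,130,195,78,90)
reg("wipes",425,515,155,205,58,72)
reg("sideL",140,168,150,275,62,76);reg("sideR",505,535,150,290,62,76)
reg("tin",195,233,240,276,115,135);reg("lotion",170,198,245,280,110,150);reg("oil",233,262,230,262,110,150)
reg("caddy",160,275,215,300,90,106)
reg("feed",290,325,212,250,40,140);reg("jar",195,230,135,172,110,170);reg("spoon",205,272,190,216,4,30);reg("rattle",295,362,250,276,15,60)
reg("brush",415,500,200,225,10,50);reg("crate",400,500,230,300,40,130)
E
```

```text
table 4187 med [ 5.345e+02 -3.900e+01  4.000e-01] rect [535.5 -40.2] [153.6 176. ] 0.85
board 1285 med [667.   24.8  69.8] rect [668.3  25.3] [386.5  20.6] 87.75
front x= [3.72772379e-02 6.59003770e+02] rear [3.71654081e-02 6.75045798e+02] std 0.9328605784266915
shelf 2096 med [632.7 336.1  83. ] rect [640.5 343.9] [193.8  99.7] 87.54
wipes 2789 med [ 610.  -290.6   63.8] rect [ 610.5 -291.5] [106.7 220.3] 0.89
sideL 912 med [514.9 467.1  70. ] rect [519.9 467.6] [ 20.8 285.1] 88.02
sideR 1136 med [ 515.8 -406.6   69.2] rect [ 503.6 -395. ] [ 49.  317.3] 88.14
tin 607 med [395.1 314.  124. ] rect [396.2 314.1] [61.9 61.2] 48.58
lotion 143 med [387.9 384.  135.1] rect [387.1 385.4] [28.2 29.8] 83.86
oil 126 med [426.5 242.9 138.8] rect [426.9 241.6] [27.2 27.6] 2.07
caddy 1545 med [403.2 337.5  99.9] rect [399.9 314.8] [144.5 240.5] 5.57
feed 469 med [467.  103.4 103.2] rect [470.6 103.7] [52.4 52.4] 1.59
jar 568 med [635.8 323.3 156. ] rect [639.9 325.3] [53.4 55.4] 76.32
spoon 689 med [541.1 282.7  11.2] rect [545.7 278.8] [ 64.4 166. ] 0.9
rattle 613 med [395.3  51.7  34.7] rect [396.6  50. ] [125.5  40.8] 89.67
brush 824 med [ 526.1 -247.3   15.5] rect [ 532.9 -278.8] [ 51.1 193.7] 6.13
crate 3818 med [ 392.5 -225.8   72.6] rect [ 393.1 -238.6] [140.5 202. ] 5.08
```

View pics/crop.png

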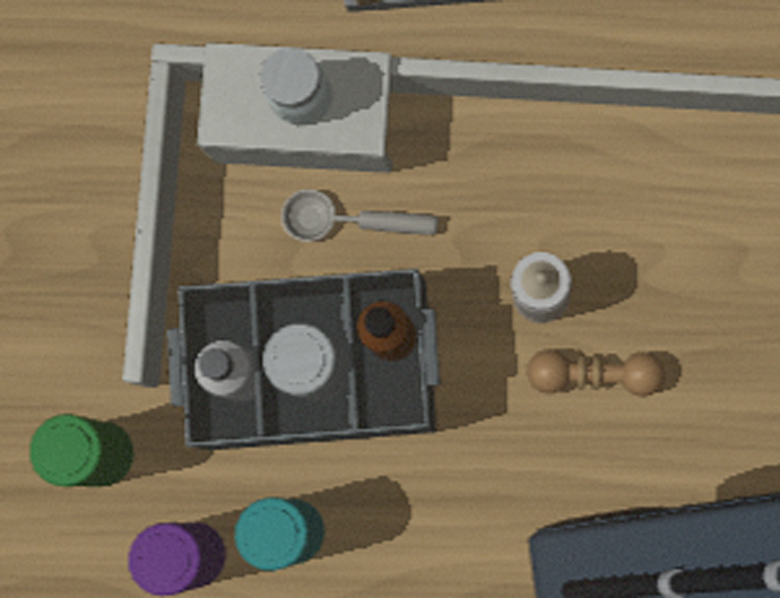

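The close crop confirms it: the white-lidded tin stands in the middle cell at crop (298,358), between the lotion (217,368) and the oil (382,325). The coloured cans stand outside the caddy. Next I check reach for all the key poses.

```bash
cat >> h.py <<'E'
G=-0.0373 # gallery yaw
def bx(y): return 659.4+0.0373*y   # board face
gx=np.array([np.cos(G),np.sin(G),0]);gy=np.array([-np.sin(G),np.cos(G),0]);up=np.array([0,0,1.])
def att(d,c):
    d=np.array(d,float);d/=np.linalg.norm(d);c=np.array(c,float);c-=d*(c@d);c/=np.linalg.norm(c)
    return R.from_matrix(np.stack([np.cross(c,d),c,d],1)).as_quat()
def tilt(t): return np.sin(t)*gy-np.cos(t)*up   # tool direction, t from down towards +gy
def force(): return np.array(sensors.observe()["contact_force"])
def st(): 
    s=sensors.observe();print("t",round(s["clock"],2),"pos",np.round(s["position"],1),"w",round(s["gripper_width"],1),"grip",round(s["grip_force"],1),"F",np.round(s["contact_force"],1));return s
E
python3 - <<'E'
from h import *
cy=np.radians(5.57);cx=[np.cos(cy),np.sin(cy),0]
S=np.array([590,-80,0]);
f=lambda p,q:(lambda r: None if r is None else np.round(r,2))(robot.inverse_kinematics(list(p),list(q)))
for sg in(1,-1):
    print("sg",sg)
    print("pick",f([396,314,76],att([0,0,-1],sg*np.array(cx))),f([396,314,240],att([0,0,-1],sg*np.array(cx))))
    print("stand",f(S+[0,0,72],att([0,0,-1],sg*gx)))
    for t in(-30,-45,-60):
        a=np.radians(t);b=a+np.pi/2
        L=np.array([bx(135)-50,135,31])
        print(t,"init",f(S+[0,0,65]+26*tilt(a),att(tilt(a),sg*gx)),"back",f(S+[0,0,65]-90*tilt(a),att(tilt(a),sg*gx)),"\n   final",f(L+26*tilt(b),att(tilt(b),sg*gx)),"hi",f(L+26*tilt(b)+[0,0,120],att(tilt(b),sg*gx)))
    print("roll",f([bx(135)-60,135,15],att([0,0,-1],sg*gy)),"push",f([bx(60)-31,50,20],att([0,0,-1],sg*gx)),f([bx(150)-31,150,20],att([0,0,-1],sg*gx)))
E
```

```text
sg 1
pick [ 0.45  0.57  1.84 -0.    0.73  0.35] [ 0.45  0.32  1.68 -0.    1.14  0.35]
stand [-0.32  0.66  1.62 -0.    0.86 -0.28]
-30 init [-0.07  0.78  1.63 -0.72  0.85  0.49] back [ 0.03  0.64  1.56 -0.61  1.07  0.4 ] 
   final [-0.38  1.03  1.57  1.01  1.29 -1.05] hi [-0.38  0.83  1.59  0.98  1.39 -0.89]
-45 init [ 0.03  0.87  1.6  -0.97  1.02  0.76] back [ 0.17  0.76  1.52 -0.83  1.21  0.65] 
   final [-0.31  0.92  1.6   0.88  1.08 -0.89] hi [-0.31  0.73  1.59  0.81  1.22 -0.72]
-60 init [ 0.11  0.98  1.56 -1.14  1.22  0.93] back [ 0.27  0.91  1.46 -1.    1.39  0.83] 
   final [-0.21  0.84  1.61  0.68  0.91 -0.65] hi [-0.21  0.66  1.57  0.59  1.09 -0.5 ]
roll [ 0.04  0.77  1.58 -0.    0.79 -1.49] push [-0.1   0.78  1.54 -0.    0.83 -0.06] [ 0.06  0.79  1.49 -0.    0.86  0.1 ]
sg -1
pick [ 0.45  0.57  1.84 -0.    0.73 -2.79] [ 0.45  0.32  1.68 -0.    1.14 -2.79]
stand None
-30 init [-0.07  0.78  1.63 -0.72  0.85 -2.65] back [ 0.03  0.64  1.56 -0.61  1.07 -2.75] 
   final [-0.38  1.03  1.57  1.01  1.29  2.1 ] hi [-0.38  0.83  1.59  0.98  1.39  2.25]
-45 init [ 0.03  0.87  1.6  -0.97  1.02 -2.38] back [ 0.17  0.76  1.52 -0.83  1.21 -2.49] 
   final [-0.31  0.92  1.6   0.88  1.08  2.25] hi [-0.31  0.73  1.59  0.81  1.22  2.42]
-60 init [ 0.11  0.98  1.56 -1.14  1.22 -2.21] back [ 0.27  0.91  1.46 -1.    1.39 -2.31] 
   final [-0.21  0.84  1.61  0.68  0.91  2.49] hi [-0.21  0.66  1.57  0.59  1.09  2.65]
roll [ 0.04  0.77  1.58 -0.    0.79  1.65] push None None
```

```bash
python3 - <<'E'
from h import *
cy=np.radians(5.57);q=att([0,0,-1],[np.cos(cy),np.sin(cy),0])
robot.move_to([396,314,300],q);robot.hold(0.2);st()
im,P=cloud("wrist");save(im,"w1.png")
m=(abs(P[...,2]-124)<6)&(np.hypot(P[...,0]-396,P[...,1]-314)<45)
p=P[m];print(len(p),p.mean(0),cv2.minEnclosingCircle(p[:,:2].astype(np.float32)))
v,u=np.where(m);print(u.min(),u.max(),v.min(),v.max())
E
```

```text
t 3.52 pos [396.3 313.7 299.9] w 85.5 grip 0.0 F [0.3 0.2 0.1]
4091 [393.75504791 313.41846203 122.98731797] ((393.938232421875, 312.05523681640625), 31.796037673950195)
283 355 170 241
```

View pics/w1.png

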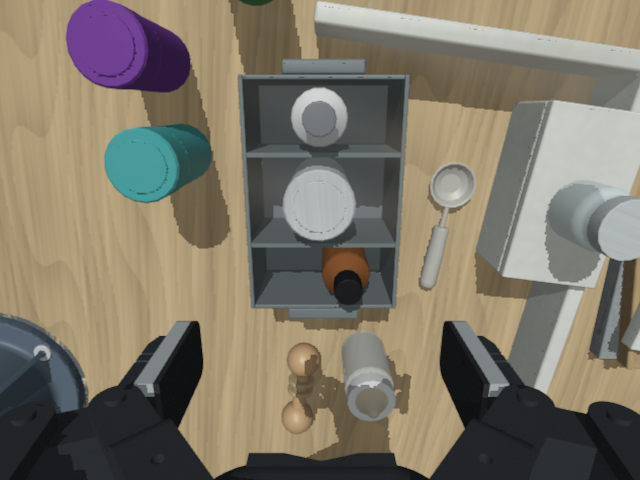

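The wrist view shows the tin lid at (319,203), between the lotion (319,117) and the oil (347,275). The fingers close along the cell's long side. Next: pick it, stand it on the open table and let go.

```bash
python3 - <<'E'
from h import *
cy=np.radians(5.57);q=att([0,0,-1],[np.cos(cy),np.sin(cy),0])
p=np.array([395,313.5,0])
robot.move_gripper(78,50)
robot.servo_line(list(p+[0,0,160]),q,vel=200);robot.servo_line(list(p+[0,0,78]),q,vel=60);s=st()
if np.linalg.norm(s["contact_force"])>5: raise SystemExit
robot.move_gripper(50,50);st()
robot.servo_line(list(p+[0,0,110]),q,vel=50);s=st()
robot.servo_line(list(p+[0,0,245]),q,vel=120);st()
S=np.array([590,-80,0])
robot.servo_line(list(S+[0,0,245]),att([0,0,-1],gx),vel=150);st()
robot.servo_line(list(S+[0,0,90]),vel=120);robot.hold(.2);f0=force()
z=78
while z>66:
    robot.servo_line(list(S+[0,0,z]),vel=25);f=force()
    if f[2]-f0[2]>1.0:break
    z-=1
st();print("z",z,f-f0)
robot.move_gripper(84,50);robot.hold(.3);st()
robot.servo_line(list(S+[0,0,190]),vel=120);robot.hold(.1)
im,P=cloud("wrist");save(im,"w2.png")
im,P=cloud("top");
for im,P in((im,P),):
  m=(abs(P[...,2]-120)<7)&(np.hypot(P[...,0]-590,P[...,1]+80)<45)
  p=P[m];print(len(p),p.mean(0) if len(p) else 0)
E
```

```text
t 6.19 pos [395.3 313.7  78.4] w 78.2 grip 0.0 F [-0.2  0.3 -0.3]
t 6.49 pos [394.9 313.6  78.8] w 59.5 grip 52.8 F [-2.  -0.8  5. ]
t 7.28 pos [394.8 313.4 110. ] w 59.8 grip 54.5 F [-0.2 -0.1 -3.3]
t 8.56 pos [394.4 313.2 244.2] w 60.0 grip 54.5 F [-0.3 -0.3 -3.5]
t 11.63 pos [589.8 -79.6 245. ] w 59.9 grip 54.4 F [-0.1  0.4 -3. ]
t 14.91 pos [590.  -80.1  74.9] w 59.8 grip 54.9 F [-2.3  0.   5.2]
z 74 [-2.21069222  0.48441218  8.07653593]
t 15.57 pos [590.  -80.   73.9] w 83.7 grip 0.0 F [ 0.8 -0.2 -0.1]
0 0
```

View pics/w2.png

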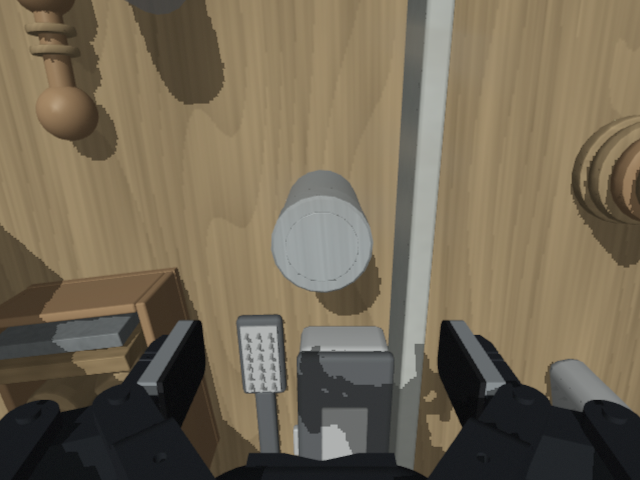

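The picture shows the tin standing free and upright at (321,235), clear of the brush (262,350), the wipes box (345,390) and the board. Now a fresh 45° grip from the +y side, then lift and swing it horizontal in the air.

```bash
python3 - <<'E'
from h import *
a=np.radians(-45);b=a+np.pi/2
S=np.array([590,-80,63.]);qa=att(tilt(a),gx);qb=att(tilt(b),gx)
robot.servo_line(list(S+[0,80,150]),qa,vel=150)
robot.servo_line(list(S-100*tilt(a)),vel=150)
robot.servo_line(list(S+25*tilt(a)),vel=70);s=st()
if np.linalg.norm(s["contact_force"])>4: raise SystemExit
robot.move_gripper(50,50);st()
robot.servo_line(list(S+25*tilt(a)+[0,0,30]),vel=60)
robot.servo_line(list(S+25*tilt(a)+[0,0,110]),vel=120);st()
L=np.array([bx(135)-52,135,31.])
robot.servo_line(list(L+25*tilt(b)+[0,0,130]),qb,vel=90);robot.hold(.2);st()
im,P=cloud("scene");save(im,"s2.png")
# board face from the wrist view
im,P=cloud("wrist");save(im,"w3.png")
im,P=cloud("top");e=[]
for u in range(320,425):
    q=P[140:165,u];q=q[(q[:,2]>62)&(q[:,2]<76)]
    if len(q)>2:e.append([q[:,0].min(),q[:,0].max(),np.median(q[:,1])])
e=np.array(e);print(np.polyfit(e[:,2],e.mean(1)*0+(e[:,0]+e[:,1])/2,1))
E
```

```text
t 20.44 pos [589.6 -97.4  45.6] w 84.2 grip 0.0 F [ 0.4 -0.2  0.6]
t 20.8 pos [589.4 -97.5  46.3] w 58.2 grip 52.2 F [-2.7  3.1  4.5]
t 22.27 pos [588.8 -97.6 154.7] w 58.2 grip 54.0 F [-0.   0.  -4.1]
t 25.42 pos [613.1 152.7 143.4] w 58.2 grip 53.7 F [ 0.  -1.1 -3.1]Traceback (most recent call last):
  File "<stdin>", line 20, in <module>
IndexError: too many indices for array: array is 1-dimensional, but 2 were indexed
```

View pics/s2.png

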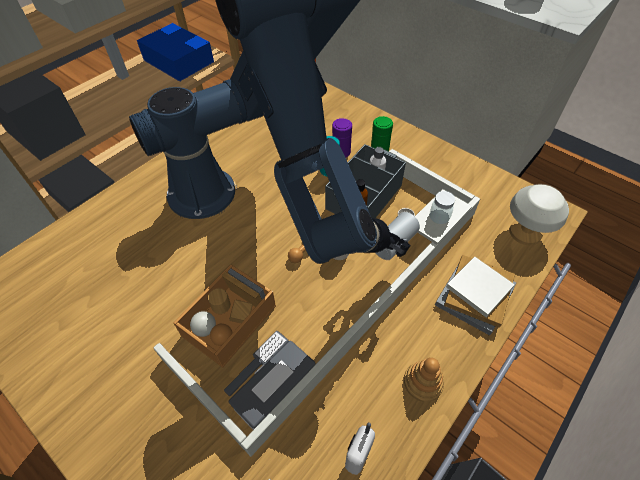

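View pics/w3.png

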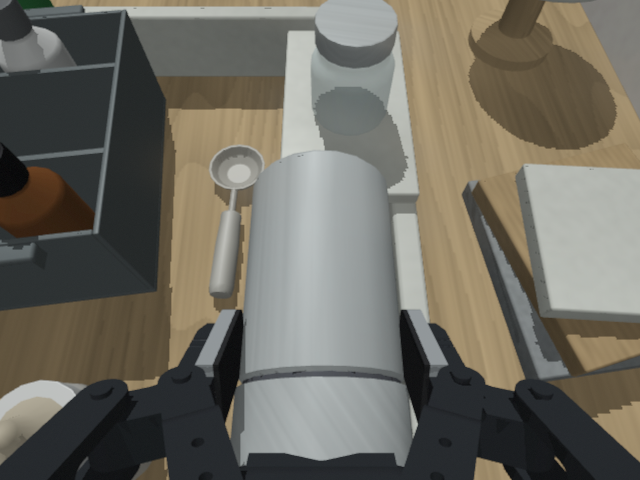

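The tin is held horizontally, base end towards the shelf. In the wrist view its base is at (320,160), the seam at (325,375), the shelf's end edge at about (400,195) and the board top at about (410,250). The gripper is clear of the feeding bottle at (40,420). Next I measure the tin axis and the board from this view.

```bash
python3 - <<'E'
from h import *
im,P=cloud("wrist")
X,Y,Z=P[...,0],P[...,1],P[...,2]
v,u=np.mgrid[:480,:640]
m=(u>255)&(u<385)&(v>160)&(v<360)&(Z>150)
p=P[m]
# cylinder fit
from scipy.optimize import least_squares
def res(k):
    c=np.array([k[0],135,k[1]]);d=np.array([k[2],1,k[3]]);d/=np.linalg.norm(d)
    w=p-c;return np.linalg.norm(w-np.outer(w@d,d),axis=1)-31
r=least_squares(res,[613,150,0,0],loss="soft_l1");k=r.x
print("axis x,z at y135",k[:2].round(1),"slopes x,z",k[2:].round(4),"(board slope .0373)",np.std(r.fun))
t=p-np.array([k[0],135,k[1]]);print("tin y range",p[:,1].min(),p[:,1].max())
e=[]
for vv in range(205,300):
    q=P[vv,390:440];q=q[(q[:,2]>64)&(q[:,2]<76)]
    if len(q)>3:e.append([q[:,0].min(),q[:,0].max(),np.median(q[:,1])])
e=np.array(e);print(len(e));print("front",np.polyfit(e[:,2],e[:,0],1),"rear",np.polyfit(e[:,2],e[:,1],1),e[[0,-1]])
m=(Z>77)&(Z<88)&(X>560)&(Y<300)&(Y>200)
q=P[m];print("shelf",len(q),q.min(0),np.percentile(q,1,axis=0))
E
```

```text
axis x,z at y135 [611.4 158.1] slopes x,z [0.0332 0.0038] (board slope .0373) 0.5094625659825956
tin y range 113.77492557237682 197.66074626772024
95
front [4.07153904e-02 6.56161325e+02] rear [3.91116931e-02 6.73675510e+02] [[665.82586449 683.95544217 243.30785519]
 [663.16894138 680.58147251 173.19374501]]
shelf 4404 [587.53800656 243.08038094  77.00126781] [589.22862826 244.33203273  78.78084139]
```

```bash
python3 - <<'E'
from h import *
b=np.radians(45);qb=att(tilt(b),gx)
L=np.array([bx(135)-52,135,31.])+25*tilt(b)
robot.servo_line(list(L+[0,0,12]),vel=100);robot.hold(.2);f0=force();st()
z=6
while z>-6:
    robot.servo_line(list(L+[0,0,z]),vel=25);f=force()
    if f[2]-f0[2]>1.0:break
    z-=1
st();print("z",z,f-f0)
robot.move_gripper(68,50);robot.hold(.3);st()
robot.servo_line(list(L+[0,0,z]-30*tilt(b)),vel=50);st()
robot.servo_line(list(L+[0,0,z]-90*tilt(b)+[0,0,60]),vel=120)
robot.hold(.1)
im,P=cloud("wrist");save(im,"w4.png");np.save("w4P.npy",P)
from scipy.optimize import least_squares
m=(P[...,2]>42)&(P[...,2]<68)&(P[...,0]>560)&(P[...,0]<652)&(P[...,1]<205)&(P[...,1]>80);p=P[m]
def res(k):
    c=np.array([k[0],135,31]);d=np.array([k[1],1,0]);d/=np.linalg.norm(d)
    w=p-c;return np.linalg.norm(w-np.outer(w@d,d),axis=1)-31
r=least_squares(res,[613,0],loss="soft_l1");print(len(p),r.x,np.std(r.fun),p[:,1].min(),p[:,1].max())
E
```

```text
t 27.15 pos [613.4 152.6  25.9] w 58.4 grip 53.8 F [ 0.1 -0.3 -3.1]
t 27.54 pos [614.6 153.3  22.3] w 58.1 grip 54.0 F [-1.5 -0.2  9.1]
z 6 [-1.57412624  0.13467076 12.19064704]
t 28.1 pos [612.4 153.9  21.3] w 67.7 grip 3.1 F [-3.3  0.3  7.4]
t 28.85 pos [612.3 131.3  40.5] w 68.1 grip 0.0 F [ 0.4 -0.2 -0.1]
12277 [6.11868887e+02 3.67980804e-02] 0.7032780257900858 80.0041730139416 197.98499092926028
```

View pics/w4.png

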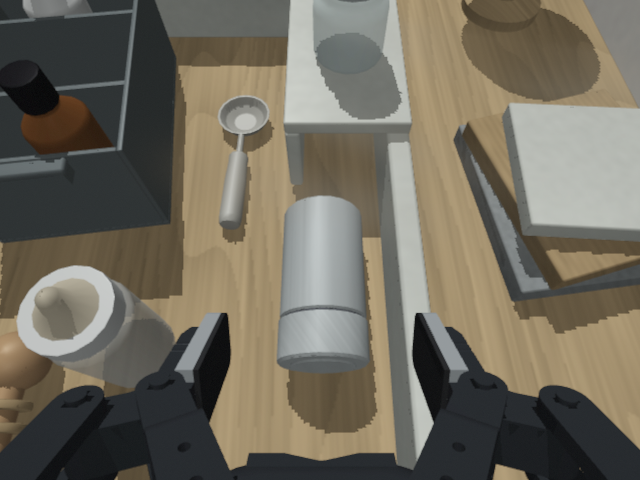

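The picture shows the tin lying parallel to the board, base end at (322,205) facing the open bay, lid end at (322,365), with a gap of about 20 mm to the board. Next: roll it gently to the board with both fingers spread along it.

```bash
cat >> h.py <<'E'
from scipy.optimize import least_squares
def tinfit(y0,y1,name="wrist",x0=560):
    im,P=cloud(name)
    m=(P[...,2]>42)&(P[...,2]<68)&(P[...,0]>x0)&(abs(P[...,0]-bx(P[...,1])+31)<29)&(P[...,1]<y1)&(P[...,1]>y0);p=P[m]
    ym=(y0+y1)/2
    def res(k):
        c=np.array([k[0],ym,31]);d=np.array([k[1],1,0]);d/=np.linalg.norm(d)
        w=p-c;return np.linalg.norm(w-np.outer(w@d,d),axis=1)-31
    r=least_squares(res,[bx(ym)-31,0.037],loss="soft_l1");print(name,len(p),"x from board",r.x[0]-bx(ym),"slope err",r.x[1]-.0373,"std",np.std(r.fun),"y",np.percentile(p[:,1],[.5,99.5]))
    return im,P
E
python3 - <<'E'
from h import *
robot.servo_line([612,80,230],vel=150)
q=att([0,0,-1],gy)
robot.move_gripper(70,50)
robot.move_to([555,137,170],q);robot.servo_line([555,137,8],vel=100);robot.hold(.15);s=st();f0=force()
if np.linalg.norm(f0)>4: raise SystemExit
x=563
while x<600:
    p=np.array([555,137,8])+gx*(x-555)
    robot.servo_line(list(p),vel=20);f=force()-f0
    if x>582 and f[0]<-2.0:break
    x+=1
s=st();print("x",x,f)
robot.hold(.3);st()
E
```

```text
t 33.77 pos [555.3 137.    8.5] w 70.2 grip 0.0 F [-0.5  0.2  0.3]
t 39.32 pos [579.4 136.1   9.5] w 70.0 grip 8.8 F [-9.2  0.2 18.4]
x 583 [-8.69191667e+00 -1.75875233e-02  1.81124796e+01]
t 39.62 pos [579.5 136.1   9.5] w 70.1 grip 8.8 F [-9.4 -0.5 17.2]
```

```bash
python3 - <<'E'
from h import *
s=sensors.observe();print(s["torque"])
try: im,P=tinfit(85,190)
except Exception as e: print(e)
im,P=cloud("wrist");save(im,"w5.png")
m=(P[...,2]>40)&(P[...,2]<68)&(P[...,0]>560)&(P[...,0]<655);v,u=np.where(m);print(len(u),u.min() if len(u) else 0)
try: im,P=tinfit(85,190,"scene")
except Exception as e: print(e)
E
```

```text
[-0.00146083  1.36444571  0.03941649]
wrist 7917 x from board -48.11176062727975 slope err 0.013084135981618922 std 0.7231160800525431 y [ 96.14164291 174.34547141]
28918 166
scene 551 x from board -51.42064630867219 slope err -0.018149449349655112 std 3.83238867839183 y [ 85.90375298 189.5898401 ]
```

View pics/w5.png

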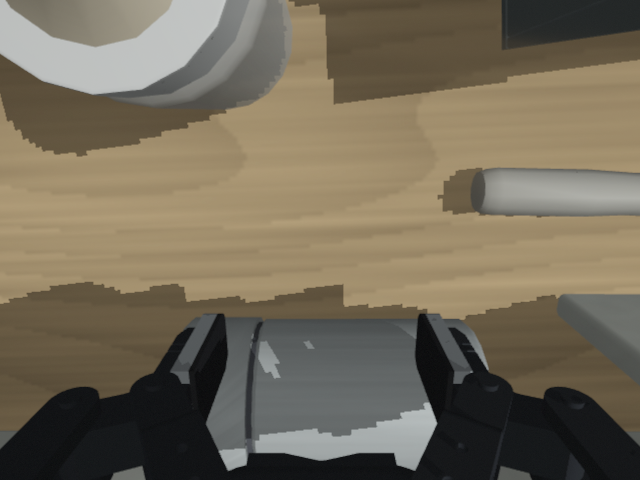

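The view shows the fingers at (205,345) and (440,345) on the robot side of the tin, which has moved only about 5 mm. The upward force suggests a wider part of the fingers rides on the tin's top edge. I'll lift off and push instead with shut fingers, tips just below mid-height.

```bash
python3 - <<'E'
from h import *
p=np.array(sensors.observe()["position"])
robot.servo_line(list(p+[0,0,6]),vel=20);st()
robot.servo_line([555,137,40],vel=60)
robot.move_gripper(0,30);st()
robot.servo_line([557,137,24],vel=60);robot.hold(.1);tinfit(85,190);f0=force()
x=572
while x<602:
    q=np.array([555,137,24])+gx*(x-555)
    robot.servo_line(list(q),vel=22);f=force()-f0
    if abs(f[0])>1 or f[2]>1.5: print(x,np.round(f,1))
    if f[0]<-4 or f[2]>8:break
    x+=2
st();tinfit(85,190)
E
```

```text
t 40.33 pos [579.7 136.   15.3] w 69.9 grip 0.0 F [ 0.5  0.1 -0.5]
t 41.73 pos [555. 137.  40.] w -0.3 grip 0.0 F [ 0.4 -0.3 -0.1]
wrist 423 x from board -63.91662981755587 slope err 0.36600369729283716 std 1.350247920630737 y [131.38324044 189.76350878]
584 [ 1.  -0.4 -0. ]
588 [-0.4 -0.5  4.1]
590 [-1.4 -0.3  8.1]
t 45.38 pos [589.7 135.7  24.8] w -0.4 grip 3.5 F [-1.8 -0.1  7.5]
wrist 1280 x from board -44.19767845017179 slope err 0.0007213622607072367 std 3.9934402726667177 y [ 85.14249055 189.84145847]
```

```bash
python3 - <<'E'
from h import *
p=np.array(sensors.observe()["position"])
robot.servo_line(list(p+[0,0,8]),vel=25)
robot.servo_line(list(p+[-12,-10,110]),vel=130)
robot.move_to([bx(30)-32,25,150],att([0,0,-1],gx));st()
im,P=tinfit(85,195);save(im,"w6.png");np.save("w6P.npy",P)
p=P[(P[...,2]>64)&(P[...,2]<75)&(P[...,0]>640)&(P[...,0]<700)&(P[...,1]>60)&(P[...,1]<200)]
b=[(y,p[abs(p[:,1]-y)<3][:,0].min(),p[abs(p[:,1]-y)<3][:,0].max()) for y in range(70,190,20) if (abs(p[:,1]-y)<3).sum()>10];print(np.round(b,1))
p=P[(P[...,2]>15)&(P[...,2]<55)&(P[...,0]>600)&(P[...,0]<655)&(P[...,1]<120)&(P[...,1]>50)];print("lid y",np.percentile(p[:,1],[1,5,50]),p[:,1].min())
E
```

```text
t 48.13 pos [628.   25.3 149.3] w -0.2 grip 0.0 F [ 0.4 -0.3  0.4]
wrist 10913 x from board -46.11777374618259 slope err -0.014254452435338467 std 5.473276074327202 y [ 85.43711396 162.28451886]
[[ 70.  659.2 677. ]
 [ 90.  660.  678.3]
 [110.  660.6 678.9]
 [130.  661.4 679.7]
 [150.  662.2 680.4]]
lid y [76.36609959 77.41227661 99.05308034] 75.82905736136436
```

View pics/w6.png

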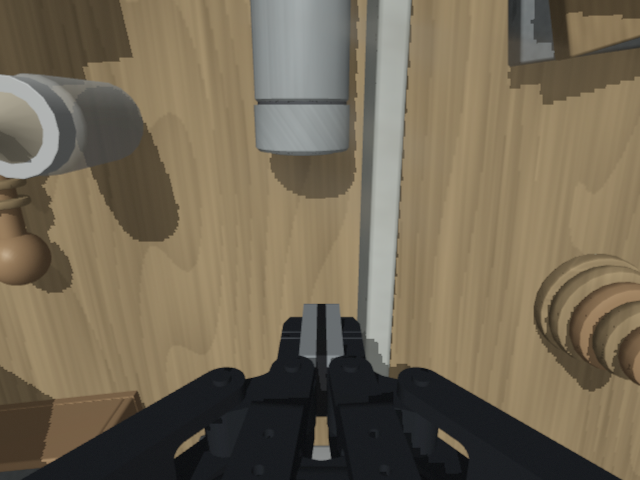

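The picture shows the tin at rest, still parallel to the board, lid end at (302,150), with a small gap left to the board face at (362,150). I'll refit from the saved cloud.

```bash
python3 - <<'E'
from h import *
P=np.load("w6P.npy");
m=(P[...,2]>45)&(P[...,2]<68)&(P[...,0]>570)&(P[...,0]<652)&(P[...,1]<195)&(P[...,1]>85);p=P[m]
def res(k):
    c=np.array([k[0],135,k[2]]);d=np.array([k[1],1,0]);d/=np.linalg.norm(d)
    w=p-c;return np.linalg.norm(w-np.outer(w@d,d),axis=1)-31
r=least_squares(res,[620,.037,31],loss="soft_l1");print(r.x,np.std(r.fun),np.percentile(p,[1,99],axis=0))
t=p[p[:,2]>60];print("ridge",np.median(t,0))
E
```

```text
[6.18356580e+02 3.59424803e-02 3.05944753e+01] 0.7549583971819946 [[591.14357823  85.77771057  45.6186766 ]
 [644.97429042 162.30555088  62.87944275]]
ridge [618.05414952 124.66865972  61.20022319]
```

```bash
python3 - <<'E'
from h import *
P=np.load("w6P.npy")
for v,u in((306,312),(306,332),(315,330),(330,330),(350,330),(325,288),(345,290),(370,290),(400,290),(320,352)): print(v,u,P[v,u].round(1))
P=np.load("w4P.npy")
E
```

```text
306 312 [624.1  36.1 183.4]
306 332 [631.4  35.9 183.6]
315 330 [630.5  36.  190.5]
330 330 [630.3  35.6 200.1]
350 330 [630.1  35.7 211.9]
325 288 [615.6  32.5 190.4]
345 290 [617.2  32.3 203. ]
370 290 [619.3  38.9 225.9]
400 290 [619.9  37.2 235.8]
320 352 [638.3  32.  187.3]
```

The depth image puts the shut fingertips about 34 mm above the reported TCP. That explains it: the fingers were riding on top of the tin. I'll correct for this and repeat the roll with the tips truly at z≈22.

```bash
python3 - <<'E'
from h import *
q=att([0,0,-1],gy)
robot.move_to([556,137,90],q)
robot.servo_line([556,137,0],vel=150);robot.hold(.1);f0=force()
robot.servo_line([556,137,-12],vel=60);f=force()-f0;s=st()
if f[2]>3: raise SystemExit("table?")
robot.servo_line(list(np.array([556,137,-12])+gx*17),vel=60)
x=18
while x<42:
    robot.servo_line(list(np.array([556,137,-12])+gx*x),vel=30);f=force()-f0
    if np.linalg.norm(f)>1: print(x,np.round(f,1))
    if f[0]<-3 or f[2]>8:break
    x+=2
s=st();p=np.array(s["position"])
im,P=cloud("wrist");np.save("w7P.npy",P);save(im,"w7.png")
E
```

```text
t 50.63 pos [555.6 137.  -12.4] w 0.2 grip 0.0 F [ 0.7 -0.7 -0.4]
18 [-0.8  0.2  0.8]
30 [-1.   0.7  1.4]
34 [-1.2  1.2  1.5]
36 [-5.1  0.6  3.7]
t 53.57 pos [589.5 135.7 -12.2] w 0.2 grip 2.6 F [-5.   0.4  3.3]
```

The tin met the board: force rise at TCP x≈589.5, as the geometry predicts. Next: back off, go to the lid end, verify and push into the bay.

```bash
cat >> h.py <<'E'
def fit2(P,y0,y1):
    m=(P[...,2]>45)&(P[...,2]<66)&(P[...,0]>570)&(P[...,0]<655)&(P[...,1]<y1)&(P[...,1]>y0);p=P[m];ym=137
    def res(k):
        c=np.array([k[0],ym,k[2]]);d=np.array([k[1],1,0]);d/=np.linalg.norm(d)
        w=p-c;return np.linalg.norm(w-np.outer(w@d,d),axis=1)-31
    r=least_squares(res,[630,.037,31],loss="soft_l1");print("tin x@137",r.x.round(3),"std",np.std(r.fun).round(2),"y",np.percentile(p[:,1],[.5,99.5]).round(1));return r.x
E
python3 - <<'E'
from h import *
p=np.array(sensors.observe()["position"])
robot.servo_line(list(p-12*gx),vel=40)
robot.servo_line(list(p-16*gx+[0,-10,100]),vel=150)
q=att([0,0,-1],gx)
ax=lambda y:631+.0373*(y-137)
robot.move_to([ax(35),35,90],q)
im,P=cloud("wrist");save(im,"w8.png");k=fit2(P,85,190)
robot.move_gripper(14,30)
if not(624<k[0]<636): raise SystemExit("not at board")
robot.servo_line([ax(45),45,-5],vel=120);robot.hold(.1);s=st();f0=force()
if np.linalg.norm(f0)>4: raise SystemExit("touch")
y=62
while y<215:
    robot.servo_line([ax(y),y,-5],vel=50);f=force()-f0
    if np.linalg.norm(f)>1.5: print(y,np.round(f,1))
    if abs(f[0])>10 or abs(f[2])>10 or f[1]<(-4 if y>=178 else -9):break
    y+=12 if y<176 else 3
st()
E
```

```text
tin x@137 [6.30765e+02 4.10000e-02 3.06010e+01] std 0.74 y [ 85.4 159.5]
t 57.62 pos [626.5  44.7  -2.9] w 14.3 grip 8.2 F [-7.3 -0.9 15.4]touch
```

```bash
python3 - <<'E'
from h import *
ax=lambda y:625+.0373*(y-137)
robot.servo_line([ax(45),45,6],vel=80);robot.move_gripper(0,30)
robot.servo_line([ax(45),45,3],vel=60);robot.hold(.05);s=st();f0=force();z=3
if abs(f0[2])>3:
    z=9;robot.servo_line([ax(45),45,z],vel=60);f0=force();print(f0)
y=64
while y<215:
    robot.servo_line([ax(y),y,z],vel=60);f=force()-f0
    if np.linalg.norm(f)>1.5: print(y,np.round(f,1))
    if abs(f[0])>10 or abs(f[2])>10 or f[1]<(-4 if y>=178 else -9):break
    y+=16 if y<170 else 4
st();im,P=cloud("wrist");save(im,"w9.png");np.save("w9P.npy",P)
E
```

```text
t 58.52 pos [621.4  45.    2.7] w -0.4 grip 0.0 F [-0.3 -0.   0.4]
196 [ 1.4 -3.9  0. ]
200 [  1.9 -15.9   0.4]
t 63.41 pos [628.  195.4   3.1] w -0.1 grip 7.5 F [  1.5 -15.9   0.8]
```

```bash
python3 - <<'E'
from h import *
p=np.array(sensors.observe()["position"])
robot.servo_line(list(p-gy*8),vel=40);robot.servo_line(list(p-gy*60),vel=150)
robot.servo_line(list(p-gy*90+[0,0,100]),vel=150);robot.hold(.1);s=st()
im,P=cloud("wrist");save(im,"w10.png")
m=(P[...,2]>15)&(P[...,2]<66)&(P[...,0]>595)&(P[...,0]<655)&(P[...,1]>170)&(P[...,1]<242);q=P[m]
print("lid y",np.percentile(q[:,1],[1,10]));fit2(P,208,240)
q=P[(P[...,2]>77)&(P[...,2]<88)&(P[...,0]>590)&(P[...,0]<650)&(P[...,1]>225)&(P[...,1]<330)];print("shelf end",np.percentile(q[:,1],1) if len(q) else None)
E
```

```text
t 65.38 pos [623.6 105.8 101.7] w 0.3 grip 0.0 F [-0.1  0.4 -0.2]
lid y [205.12740189 206.90652663]
tin x@137 [6.31978e+02 2.10000e-02 3.12210e+01] std 0.73 y [208.1 233.6]
shelf end None
```

```bash
python3 -c "
from h import *
print(workorder.hand_in())"
```

```text
the job is handed in; nothing more can be done
None
```

I handed the job in at about 65 s of the 72 s allowed, and the hand-in returned no verdict: the tin lies in the bay, pushed until its base met the partition, with about 40 mm of the lid end sticking out, let go and along the back board.

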